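# Bring the fine control to its end stop, then switch the output on

### The arm

A 6-joint arm with a two-finger parallel gripper is mounted at the origin on a cart in front of the work surface, level with it; the furniture and walls round the work are solid. World frame = base frame: x ahead of the robot, y to its left, z up, the work surface at z = 0. Lengths are in m, angles in rad, forces in N, time in s.
With the tool pointing down it reaches from about 0.35 to 0.975 m from the base axis. Payload 4.9 kg.
Tool frame: the origin (TCP) lies midway between the tips of the shut fingers; the grasp point (between the pads) lies 19 mm behind it; x points along the fingers, z is the direction in which the jaws open and shut, and the axes are right-handed (so a half turn about x gives the same grasp; the last joint's range is limited). The gripper opens to 85 mm and grips with 20 to 120 N. Pads are 22 mm wide; open, the fingers measure 114 mm over their backs; the gripper's body (76 mm by 85 mm) begins 54 mm behind the grasp point. The pads swing forward as they close: fully open they stand 13 mm farther back than shut.
Start: joints at [-1.234, 0.053, 1.613, -0, 1.476, -0.119], TCP at [0.275, -0.561, 0.231] pointing down, gripper open.
Joint ranges: [-3.01, 3.01], [-1.01, 2.22], [0.06, 2.58], [-1.02, 4.17], [0.09, 2.62], [-3.14, 3.14]. Speed limits (rad/s): [2.57, 2.57, 3.14, 3.14, 3.14, 3.14].

### API

Orientations are given as a unit quaternion [w, x, y, z].
In Python, from plant import state, cams, workorder, nets gives the robot as it stands.
- The arm moves only by the tool play_rows, never from a script. Its argument "motion" is a list of rows, each a list of 3 entries, a list of its own where there are three numbers: the closure, from -1 (fully open) to 1 (shut), then the shift along the world's x, y, z in m, then the turn about the world's z in rad. A call has 1 to 5 rows; each row is the pose to reach, as a shift and turn from the pose commanded when the call began; what a row does not reach only later rows make up. A row lasts 1/10 s, in which the tool goes at most 50 mm and 8.59 degrees, less where a joint would pass 70% of its speed; a pose out of reach is approached as far as the arm can. A call with a gripper value outside its range is refused whole. The fingers move at their own pace and stop on an object; the grip force is fixed at half the most. Time passes only in rows, so rows that repeat a pose let the fingers close. It gives the time, the measured TCP pose, the force and the opening at its end, in the units of the state.
- state(): the state, without advancing time (a new reading comes with each control period).
- cams.grab_frame(name): name is "scene" or "top"; returns (picture, depth): 480x640x3 uint8, red, green, blue; 480x640 float32, m along the optical axis (not along the pixel's ray), 0 where there is no reading.
- cams.camera_info(name): a dict with "K" (3x3 intrinsics, pixels), "rvec" (rotation vector, rad) and "tvec" (3), from world to camera coordinates, as OpenCV has them. Camera axes: x right, y down, z forward; pixel columns grow to the right and rows downward; lengths in m; the calibration is good to about 2 mm. A picture is of the moment at which its call begins. camera_info takes no time and is no camera call.
- workorder.job_done(): hands the job in, once; it reports no verdict.
Trained networks look in the newest picture that a camera, given by its name, has taken for a name from the list of things; names that differ only in an ending like _2 or _b are one class to them, and where a whole thing is asked for, a point or a joint stands for the part that bears it (a point fixed in the world has none). Each returns a list of dicts, best first, with "score" (0 to 1); they miss things now and then, are a little off and sometimes report something else, mostly with a low value. They report only what shows in the picture. A call takes as long as a camera call.
- nets.recognise(camera, target): "at" ([x, y, z] in m, in world coordinates, good to about 4 mm: the middle of the surface that is visible of it).
- nets.landmark_of(camera, target): "at" ([x, y, z] in m, in world coordinates, good to about 4 mm: a listed point, or the origin of a listed thing).
The state is a dict: "time": time; "joint_pos": joint angles; "joint_vel": joint speeds; "joint_efforts": joint torques, N m; "tool_pos": TCP position; "tool_rot": TCP orientation; "contact_force": force on the tool from outside, world axes, zero at the start; "ft_torque": the same for the moment, N m; "gripper_width": opening from 0.0 (shut) to 1.0 (fully open).
Only numpy, scipy, OpenCV 4.12 (cv2) and the standard library are available. Lean on these libraries where they do the work, as an engineer would, in place of code of your own. Each camera call takes 0.05 s, during which the arm holds its last target.

### The job

On the flat grey control box, turn the small inner knob anticlockwise (seen from above) until it comes firmly but gently up against its end stop, without shifting the wide outer knob beneath it: the stop must be felt, and forcing it drags the outer knob along. Let go of the inner knob with it still resting against its stop, then push the output lever fully over to the far side of the box. Do not knock the small things standing beside the box, and leave everything released.

Things in the scene. Friction and masses are not known exactly. Their poses are not given: they have to be found in the camera images.
- console: Control box fixed on the worktop, grey with a white top plate, 140 (x) x 170 (y) x 60 mm high. Origin: centre of its underside; x points to the far side, y left, z up. On top: two concentric knobs, axis upright at box x = 0, y = +42 mm; the output lever at box x = 0, y = -50 mm. A cup, a bottle and a carton stand loose beside it.
- fine_center (a point): Centre of the inner (fine) knob, on its upright axis, half-way up. Grey round ribbed knob, 28 mm in diameter and 28 mm high, so its top is 14 mm above this point and its lower edge 14 mm below, 0.5 mm clear of the outer knob's top. The white line on its top runs along the point's x axis. Turns about z with 0.05 N m of friction (a little more when fast) and stays where it is left.
- coarse_knob: Outer (coarse) knob: black ribbed disc, 60 mm in diameter, 16 mm high, on the box's top plate, same axis; origin on the axis at its underside, turns with the knob. Held only by 0.20 N m of friction. The inner knob is firmly home at a hand moment of 0.13 to 0.2 N m, held half a second; from 0.25 N m it drags this knob along.
- coarse_mark (a point): Point on the top edge of the outer knob, 28 mm from the axis, at the outer end of its white line; moves as the outer knob turns.
- output_lever (a joint): Output lever (rad): 0 leans to the near side (box -x), 1.0 leans fully to the far side (box +x); it stays where it is left and takes about 2 N at its tip.
- lever_tip (a point): Centre of the 13 mm ball at the tip of the steel toggle lever (shaft 7 mm thick). Pivot 74 mm above the box's underside, ball 36 mm from it; swings about the box's y axis from 0.5 rad near side of upright to 0.5 rad far side. Plinth 44 (x) x 32 (y) mm, top 70 mm above the box's underside, with a 20 mm collar round the lever's foot, top 76 mm.
- cup: Loose white sample cup, 39 mm wide, 48 mm high; origin at the centre of its underside. To be left alone.
- stain: Loose dark brown bottle, 48 mm wide, 105 mm high; origin at the centre of its underside. To be left alone.
- carton: Loose small carton, 52 x 77 x 42 mm high; origin at the centre of its underside. To be left alone.
- fine_knob: The inner knob; origin on its axis at its lower edge, 14 mm below fine_center; turns with it. Its end stop is hidden in the outer knob, 0.5 to 3 rad anticlockwise of the start, elsewhere each time: it can only be felt. The stop is springy: 1.5 N m per rad on top of the friction. Let go, the knob springs back a few degrees and stays pressed on the stop by its friction.

How it is judged:
By the outcome, as a careful person would: the job done as asked, in the order asked, and still so for the second after the job is handed in, with the robot touching nothing.
It also fails if it takes over 72 s, if anything falls off the work surface, if the arm or the gripper's body presses on something with over 40 N, if the wrist force passes 120 N, or if a joint passes its speed limit or range.

## Working session

There is one attempt and no reset: what is moved stays moved. The work goes in short steps, Python scripts to look and compute and a tool call to move; the robot and the scene stay as the last step left them, time stands still between calls to the robot, and variables do not carry over. Pictures are saved under pics/ and viewed, and the job is handed in when it is done.

Besides the shell and the picture viewer there is one more tool, called after "Emit:" in YAML: its name, and indented under it one key for each argument. play_rows: Moves the arm, as the interface text tells. Its arguments: {"type":"object","properties":{"motion":{"type":"array","items":{"type":"array"}}},"required":["motion"]}

```bash
mkdir -p pics; ls
cat > h.py <<'E'
import numpy as np, cv2
from plant import state, cams, workorder, nets
def info(n):
    c=cams.camera_info(n);K=np.array(c["K"]);R=cv2.Rodrigues(np.array(c["rvec"],float))[0];t=np.array(c["tvec"],float).ravel();return K,R,t
def proj(n,p):
    K,R,t=info(n);q=K@(R@np.array(p,float)+t);return q[:2]/q[2]
def unproj(n,u,v,d):
    K,R,t=info(n);return R.T@(np.linalg.inv(K)@np.array([u,v,1.])*d-t)
def ray_z(n,u,v,z):
    K,R,t=info(n);o=-R.T@t;r=R.T@np.linalg.inv(K)@np.array([u,v,1.]);return o+r*(z-o[2])/r[2]
def save(n,name):
    im,d=cams.grab_frame(n);cv2.imwrite(f"pics/{name}.png",im[:,:,::-1]);np.save(f"pics/{name}.npy",d);return im,d
E
python3 - <<'E'
from h import *
for n in ["scene","top"]:
    save(n,n+"0");K,R,t=info(n);print(n,K.round(1).tolist(),(-R.T@t).round(3))
    for k in ["fine_center","coarse_mark","lever_tip","coarse_knob"]:
        print(k,[(np.round(r["at"],4).tolist(),round(r["score"],2)) for r in nets.landmark_of(n,k)[:2]])
for k in ["console","cup","stain","carton"]:
    print(k,[(np.round(r["at"],4).tolist(),round(r["score"],2)) for r in nets.landmark_of("top",k)[:2]])
s=state();print({k:np.round(v,4).tolist() for k,v in s.items()})
E
```

```text
pics
scene [[496.3, 0.0, 321.7], [0.0, 496.3, 239.6], [0.0, 0.0, 1.0]] [0.17  0.412 0.542]
fine_center [([0.5955, -0.1873, 0.0877], 0.69)]
coarse_mark [([0.6229, -0.1921, 0.0767], 0.97), ([0.5952, -0.1894, 0.0883], 0.44)]
lever_tip [([0.5904, -0.2784, 0.1099], 0.44)]
coarse_knob [([0.5939, -0.1849, 0.0609], 0.81)]
top [[434.7, 0.0, 315.5], [0.0, 434.7, 237.4], [0.0, 0.0, 1.0]] [ 0.464 -0.194  0.949]
fine_center []
coarse_mark [([0.6243, -0.1891, 0.0724], 0.94)]
lever_tip [([0.5973, -0.2771, 0.1103], 0.59)]
coarse_knob [([0.5974, -0.1912, 0.063], 0.62)]
console [([0.5999, -0.2333, -0.0013], 0.85), ([0.602, -0.28, 0.1081], 0.16)]
cup [([0.6703, -0.3649, -0.0033], 0.87)]
stain [([0.5864, -0.3768, 0.0027], 0.93)]
carton [([0.5981, -0.0693, -0.0025], 0.8)]
{'time': 0.7, 'joint_pos': [-1.234, 0.0527, 1.6129, -0.0, 1.476, -0.119], 'joint_vel': [-0.0005, 0.0007, -0.0015, -0.0002, 0.003, 0.0002], 'joint_efforts': [0.0002, -39.3555, -37.0366, -0.0002, 0.0005, 0.0], 'tool_pos': [0.2751, -0.5612, 0.2313], 'tool_rot': [0.6, 0.3741, 0.6, -0.3741], 'contact_force': [0.4373, 0.5533, -0.0832], 'ft_torque': [-0.0064, -0.0175, -0.0075], 'gripper_width': 1.0003}
```

View pics/scene0.png

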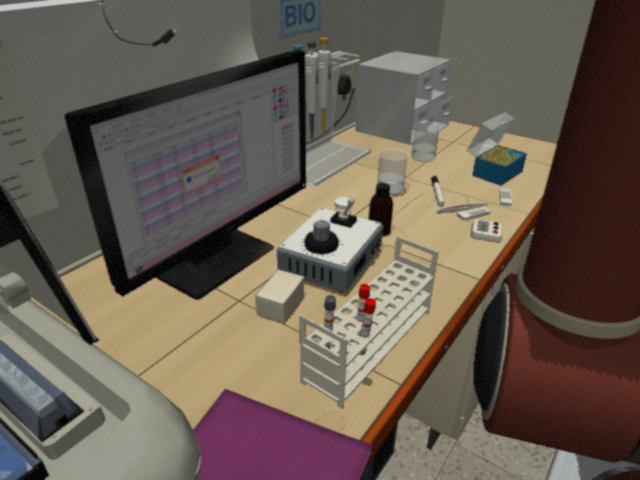

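View pics/top0.png

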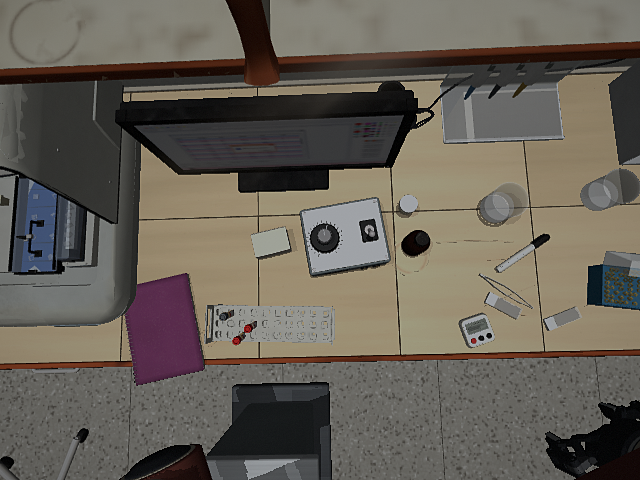

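Run:
```python
from h import *
im=cv2.imread("pics/top0.png");d=np.load("pics/top0.npy")
c=im[185:285,240:440];c=cv2.resize(c,(800,400),interpolation=cv2.INTER_CUBIC);cv2.imwrite("pics/crop0.png",c)
K,R,t=info("top")
v,u=np.mgrid[0:480,0:640];P=np.stack([(u-K[0,2])/K[0,0]*d,(v-K[1,2])/K[1,1]*d,d],-1);W=(P-t)@R
np.save("pics/W0.npy",W)
print("axes",R.round(3).tolist())
# white top plate pixels
hsv=cv2.cvtColor(im,cv2.COLOR_BGR2HSV)
m=(abs(W[...,2]-0.06)<0.012)&(abs(W[...,0]-0.6)<.12)&(abs(W[...,1]+.235)<.12)&(d>0)
pts=W[m];print(len(pts),pts[:,2].mean(), pts[:,:2].mean(0))
r=cv2.minAreaRect(pts[:,:2].astype(np.float32));print("rect",r)
# knob, z map
for lo,hi,n in [(.085,.115,"fine"),(.066,.083,"coarse")]:
    k=(W[...,2]>lo)&(W[...,2]<hi)&(abs(W[...,0]-0.6)<.05)&(abs(W[...,1]+.19)<.045)&(d>0)
    print(n,k.sum(),W[k].mean(0),W[k].min(0),W[k].max(0))
k=(W[...,2]>.08)&(abs(W[...,0]-0.6)<.06)&(abs(W[...,1]+.283)<.03)&(d>0);print("lever",W[k].round(3).tolist())
# heights coarse grid
for x in np.arange(.3,.95,.04):
    print("%.2f"%x,' '.join("%4d"%(1000*W[(abs(W[...,0]-x)<.02)&(abs(W[...,1]-y)<.02)&(d>0)][:,2].max(initial=-.1)) for y in np.arange(.2,-.65,-.04)))
```

```text
axes [[-0.027, -0.999, -0.033], [-0.989, 0.031, -0.147], [0.148, 0.029, -0.989]]
4696 0.06045419687680188 [ 0.59929535 -0.2332899 ]
rect ((0.6046534776687622, -0.25305360555648804), (0.14018750190734863, 0.22279353439807892), 8.343999862670898)
fine 178 [ 0.59354403 -0.18603466  0.10351091] [ 0.58016444 -0.19985885  0.08614926] [ 0.60971138 -0.17177063  0.10866181]
coarse 506 [ 0.59240237 -0.18593625  0.0759082 ] [ 0.56505977 -0.22002682  0.06604901] [ 0.62524966 -0.15637388  0.08264551]
lever [[0.608, -0.275, 0.082], [0.607, -0.276, 0.085], [0.607, -0.278, 0.088], [0.605, -0.274, 0.088], [0.604, -0.276, 0.09], [0.604, -0.277, 0.094], [0.604, -0.28, 0.093], [0.603, -0.274, 0.086], [0.602, -0.275, 0.095], [0.599, -0.276, 0.109], [0.599, -0.278, 0.111], [0.599, -0.279, 0.113], [0.599, -0.281, 0.113], [0.597, -0.274, 0.112], [0.597, -0.276, 0.111], [0.596, -0.277, 0.115], [0.597, -0.279, 0.112], [0.597, -0.281, 0.112], [0.596, -0.283, 0.113], [0.595, -0.274, 0.111], [0.594, -0.275, 0.115], [0.595, -0.277, 0.114], [0.594, -0.279, 0.116], [0.595, -0.281, 0.113], [0.594, -0.283, 0.115], [0
[... 1633 characters left out ...]
   92    5
0.74  489  508  508  508  508  508  508  508  613  528  508  508  509  508  508  508  508  509  508  496    6    5
0.78  218  507  507  508  506  506  507  506  560  507  506  507  507  507  507  507  507  507  507  506    6    5
0.82  222  507  507  507  507  506  506  506  509  506  505  503 -100 -100   33   32    6   14   15   15   14   13
0.86  222 -100 -100 -100 -100 -100 -100 -100 -100 -100 -100 -100 -100 -100 -100   39   28  247  247  245  245    9
0.90  208 -100 -100 -100 -100 -100 -100 -100 -100 -100 -100 -100 -100 -100 -100   30   28  206  207  208  137    9
0.94  138    4    4    4    4    4    3    5    4    5    3    4    5   10    6    4  106  115  114  114  111  115
```

View pics/crop0.png

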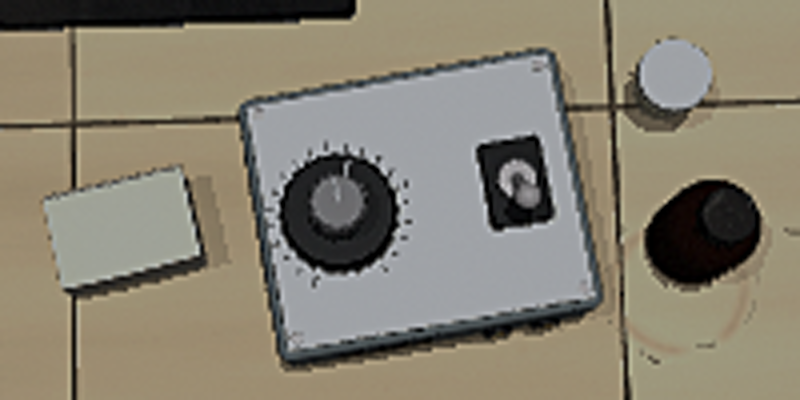

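Run:
```python
from h import *
px=[(300.75,211.25),(377.5,198),(390,260),(311.25,273.75)]
C=np.array([ray_z("top",u,v,.06) for u,v in px]);print(C.round(4))
c=C.mean(0)[:2];e=[C[i+1]-C[i] for i in range(3)]+[C[0]-C[3]]
print("c",c,[np.linalg.norm(a).round(4) for a in e],[np.degrees(np.arctan2(a[1],a[0])).round(2) for a in e])
ydir=(C[0]-C[1]+C[3]-C[2])[:2];ydir/=np.linalg.norm(ydir);xdir=np.array([ydir[1],-ydir[0]])
print("yaw",np.degrees(np.arctan2(xdir[1],xdir[0])),"knob",c+.042*ydir,"lever base",c-.05*ydir,"tip",c-.05*ydir-xdir*.036*np.sin(.5))
s=cv2.imread("pics/scene0.png")
cv2.imwrite("pics/crop1.png",cv2.resize(s[180:300,260:400],None,fx=5,fy=5,interpolation=cv2.INTER_CUBIC))
t=cv2.imread("pics/top0.png")
cv2.imwrite("pics/crop2.png",cv2.resize(t[212:262,295:355],None,fx=12,fy=12,interpolation=cv2.INTER_CUBIC))
```

```text
[[ 0.6537 -0.1384  0.06  ]
 [ 0.6765 -0.2995  0.06  ]
 [ 0.546  -0.3187  0.06  ]
 [ 0.5226 -0.1571  0.06  ]]
c [ 0.59969274 -0.22842985] [np.float64(0.1627), np.float64(0.1319), np.float64(0.1633), np.float64(0.1324)] [np.float64(-81.95), np.float64(-171.63), np.float64(98.23), np.float64(8.1)]
yaw 8.138194537114863 knob [ 0.59374717 -0.18685281] lever base [ 0.6067708  -0.27792633] tip [ 0.58968529 -0.28036958]
```

View pics/crop1.png

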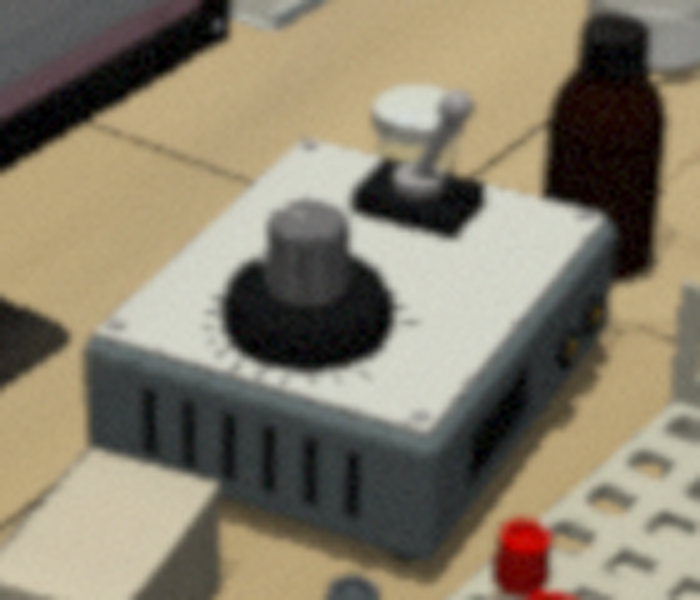

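View pics/crop2.png

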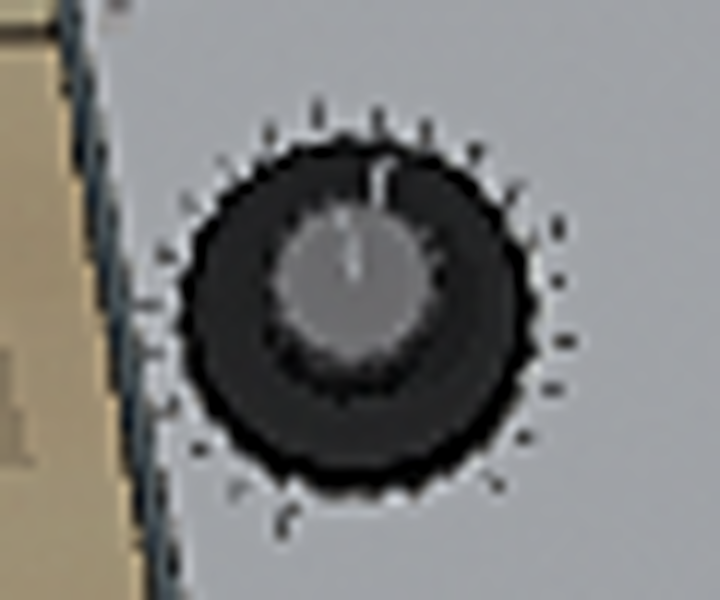

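Run:
```python
from h import *
print(ray_z("top",295+352.5/12-.5+.04,212+283/12-.46,.1045), ray_z("scene",260+309/5-.4,180+222/5-.4,.1045))
print("ball", ray_z("scene",260+456/5-.4,180+104/5-.4,.0740+.036*np.cos(.5)))
t=cv2.imread("pics/top0.png");
print("mark",ray_z("top",295+380/12-.5,212+185/12-.5,.076))
```

```text
[ 0.59480318 -0.18577309  0.1045    ] [ 0.5934121  -0.18223595  0.1045    ]
ball [ 0.59808282 -0.28223074  0.10559297]
mark [ 0.61597121 -0.19058982  0.076     ]
```

Run:
```python
from h import *
from scipy.spatial.transform import Rotation as Ro
w,x,y,z=state()["tool_rot"];print(Ro.from_quat([x,y,z,w]).as_matrix().round(3))
```

```text
[[-0.     0.898  0.44 ]
 [-0.     0.44  -0.898]
 [-1.    -0.     0.   ]]
```

Emit:
play_rows:
  motion:
    - [-1, [0.03, 0.038, 0], 0]
    - [-1, [0.064, 0.075, 0], 0]
    - [-1, [0.096, 0.112, 0], 0]
    - [-1, [0.128, 0.15, 0], 0]
    - [-1, [0.16, 0.188, 0], 0]

```text
time: 1.2
tool_pos: [0.4361, -0.3716, 0.2316]
tool_rot: [0.6, 0.374, 0.6, -0.374]
contact_force: [0.5, -0.4, -1.2]
gripper_width: 0.998
```

Emit:
play_rows:
  motion:
    - [-0.6, [0.032, 0.037, 0], 0]
    - [-0.4, [0.064, 0.075, 0], 0]
    - [-0.3, [0.1, 0.12, 0], 0]
    - [-0.2, [0.135, 0.16, 0], 0]
    - [-0.2, [0.158, 0.186, 0], 0]

```text
time: 1.7
tool_pos: [0.5944, -0.1851, 0.2316]
tool_rot: [0.6, 0.374, 0.6, -0.374]
contact_force: [0.7, -0.4, -0.1]
gripper_width: 0.603
```

```bash
cat > s.py <<'E'
from h import *
from scipy.spatial.transform import Rotation as Ro
s=state();w,x,y,z=s["tool_rot"];M=Ro.from_quat([x,y,z,w]).as_matrix()
print("t %.2f"%s["time"],"p",np.round(s["tool_pos"],4),"jawang %.4f"%np.arctan2(M[1,2],M[0,2]),"F",np.round(s["contact_force"],2),"M",np.round(s["ft_torque"],3),"g %.3f"%s["gripper_width"],"q",np.round(s["joint_pos"],3))
E
python3 s.py
python3 - <<'E'
from h import *
save("top","top1");save("scene","scene1")
E
```

```text
t 1.70 p [ 0.5944 -0.1851  0.2316] jawang -1.1142 F [ 0.69 -0.4  -0.09] M [-0.048 -0.004 -0.018] g 0.603 q [-0.421  0.046  1.619  0.     1.476  0.693]
```

Emit:
play_rows:
  motion:
    - [-0.2, [0, 0, -0.04], 0]
    - [-0.2, [0, 0, -0.08], 0]
    - [-0.2, [0, 0, -0.115], 0]
    - [-0.2, [0, 0, -0.14], 0]
    - [-0.2, [0, 0, -0.151], 0]

```text
time: 2.3
tool_pos: [0.5908, -0.1868, 0.0767]
tool_rot: [0.598, 0.374, 0.602, -0.375]
contact_force: [0.1, 0.3, -0.0]
gripper_width: 0.601
```

```bash
python3 s.py
python3 - <<'E'
from h import *
im,d=save("scene","scene2")
s=cv2.imread("pics/scene2.png")
cv2.imwrite("pics/crop3.png",cv2.resize(s[150:300,240:400],None,fx=5,fy=5,interpolation=cv2.INTER_CUBIC)[:600])
E
python3 s.py
```

```text
t 2.30 p [ 0.5908 -0.1868  0.0767] jawang -1.1155 F [ 0.07  0.34 -0.02] M [ 0.013 -0.014  0.046] g 0.601 q [-0.426  0.183  1.741 -0.     1.223  0.689]
t 2.35 p [ 0.5908 -0.1867  0.0763] jawang -1.1155 F [-1.39  1.17 -1.45] M [-0.003  0.018  0.012] g 0.601 q [-0.426  0.184  1.741 -0.     1.222  0.69 ]
```

View pics/crop3.png

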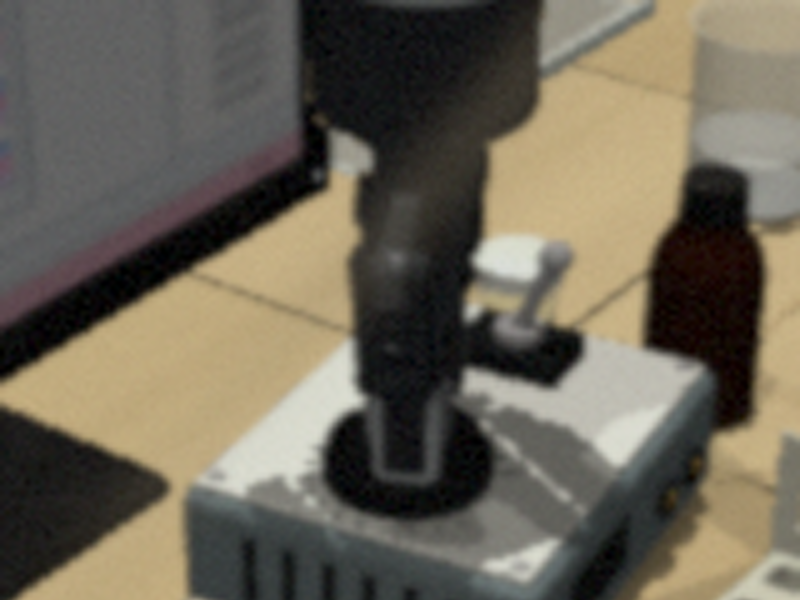

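Emit:
play_rows:
  motion:
    - [-0.2, [0.0, 0, 0.004], 0]
    - [-0.2, [0.0, 0, 0.004], 0]
    - [-0.2, [0.0, 0, 0.004], 0]

```text
time: 2.65
tool_pos: [0.5947, -0.188, 0.0871]
tool_rot: [0.602, 0.374, 0.598, -0.374]
contact_force: [0.0, 0.0, 0.6]
gripper_width: 0.595
```

```bash
python3 s.py
```

```text
t 2.65 p [ 0.5947 -0.188   0.0871] jawang -1.1150 F [0.02 0.   0.56] M [0.048 0.007 0.03 ] g 0.595 q [-0.425  0.174  1.733 -0.     1.23   0.69 ]
```

Emit:
play_rows:
  motion:
    - [-0.2, [0, 0, 0], 0]
    - [-0.2, [0, 0, 0], 0]
    - [-0.2, [0, 0, 0], 0]

```text
time: 2.95
tool_pos: [0.5932, -0.1872, 0.0846]
tool_rot: [0.6, 0.374, 0.6, -0.374]
contact_force: [0.4, -0.2, 0.4]
gripper_width: 0.597
```

```bash
python3 s.py
```

```text
t 2.95 p [ 0.5932 -0.1872  0.0846] jawang -1.1150 F [ 0.43 -0.17  0.42] M [0.017 0.028 0.011] g 0.597 q [-0.425  0.176  1.735  0.     1.23   0.69 ]
```

Emit:
play_rows:
  motion:
    - [0.0, [0.0005, 0.0006, -0.001], 0]
    - [0.1, [0.0005, 0.0006, -0.002], 0]
    - [0.2, [0.0005, 0.0006, -0.003], 0]
    - [0.25, [0.0005, 0.0006, -0.003], 0]
    - [0.25, [0.0005, 0.0006, -0.003], 0]

```text
time: 3.45
tool_pos: [0.5936, -0.1865, 0.0812]
tool_rot: [0.6, 0.374, 0.6, -0.374]
contact_force: [-0.1, 0.2, 0.9]
gripper_width: 0.376
```

```bash
python3 s.py
```

```text
t 3.45 p [ 0.5936 -0.1865  0.0812] jawang -1.1150 F [-0.13  0.18  0.91] M [ 0.002 -0.039 -0.01 ] g 0.376 q [-0.424  0.18   1.736  0.     1.225  0.691]
```

Emit:
play_rows:
  motion:
    - [0.32, [0, 0, 0], 0]
    - [0.4, [0, 0, 0], 0]
    - [0.6, [0, 0, 0], 0]

```text
time: 3.75
tool_pos: [0.5942, -0.1878, 0.0819]
tool_rot: [0.601, 0.374, 0.599, -0.375]
contact_force: [2.2, -5.5, -1.2]
gripper_width: 0.297
```

```bash
python3 s.py
```

```text
t 3.75 p [ 0.5942 -0.1878  0.0819] jawang -1.1153 F [ 2.23 -5.5  -1.24] M [-0.774 -0.287 -0.061] g 0.297 q [-0.425  0.18   1.735 -0.002  1.224  0.691]
```

Emit:
play_rows:
  motion:
    - [0.8, [0.0006, -0.0013, 0], 0]
    - [1, [0.0006, -0.0013, 0], 0]
    - [1, [0.0006, -0.0013, 0], 0]
    - [1, [0.0006, -0.0013, 0], 0]

```text
time: 4.15
tool_pos: [0.5943, -0.1879, 0.0818]
tool_rot: [0.6, 0.374, 0.6, -0.374]
contact_force: [-2.2, -1.8, 5.0]
gripper_width: 0.302
```

```bash
python3 s.py
```

```text
t 4.15 p [ 0.5943 -0.1879  0.0818] jawang -1.1150 F [-2.19 -1.79  4.97] M [-0.107  0.266  0.036] g 0.302 q [-0.426  0.182  1.734 -0.     1.226  0.689]
```

Emit:
play_rows:
  motion:
    - [1, [0, 0, 0], 0.02]
    - [1, [0, 0, 0], 0.05]
    - [1, [0, 0, 0], 0.08]

```text
time: 4.45
tool_pos: [0.5943, -0.188, 0.0818]
tool_rot: [0.615, 0.349, 0.615, -0.349]
contact_force: [-1.3, -1.3, 5.1]
gripper_width: 0.296
```

```bash
python3 s.py
```

```text
t 4.45 p [ 0.5943 -0.188   0.0818] jawang -1.0329 F [-1.35 -1.34  5.06] M [-0.193  0.325 -0.004] g 0.296 q [-0.426  0.182  1.734 -0.     1.226  0.607]
```

Emit:
play_rows:
  motion:
    - [1, [0, 0, 0], 0.03]
    - [1, [0, 0, 0], 0.06]

```text
time: 4.65
tool_pos: [0.5944, -0.1882, 0.0818]
tool_rot: [0.625, 0.33, 0.625, -0.331]
contact_force: [-1.1, -2.0, 5.7]
gripper_width: 0.303
```

```bash
cat > a.py <<'E'
# average static torque over camera-time
from h import *
from scipy.spatial.transform import Rotation as Ro
import sys
n=int(sys.argv[1]) if len(sys.argv)>1 else 0
L=[]
for i in range(n+1):
    if i: cams.grab_frame("top")
    s=state();L.append(list(s["ft_torque"])+list(s["contact_force"])+[s["joint_efforts"][5]])
    w,x,y,z=s["tool_rot"];M=Ro.from_quat([x,y,z,w]).as_matrix()
L=np.array(L);m=L.mean(0)
print("t %.2f"%s["time"],"p",np.round(s["tool_pos"],4),"jaw %.4f"%np.arctan2(M[1,2],M[0,2]),"Mz",np.round(L[:,2],3),"mean %.3f"%m[2],"e6",np.round(L[:,6],3),"F",m[3:6].round(1),"q6 %.3f"%s["joint_pos"][5])
E
python3 a.py 4
```

```text
t 4.85 p [ 0.5944 -0.1882  0.0818] jaw -0.9737 Mz [-0.064  0.021  0.016 -0.013  0.055] mean 0.003 e6 [ 0.184 -0.106 -0.055  0.03   0.045] F [-1.4 -1.6  5.2] q6 0.548
```

Emit:
play_rows:
  motion:
    - [1, [0, 0, 0], 0.05]
    - [1, [0, 0, 0], 0.12]
    - [1, [0, 0, 0], 0.19]
    - [1, [0, 0, 0], 0.26]
    - [1, [0, 0, 0], 0.3]

```text
time: 5.35
tool_pos: [0.5949, -0.1887, 0.0818]
tool_rot: [0.668, 0.233, 0.667, -0.234]
contact_force: [1.3, -4.0, 2.5]
gripper_width: 0.3
```

```bash
python3 a.py 4
```

```text
t 5.55 p [ 0.5949 -0.1887  0.0818] jaw -0.6753 Mz [-0.049  0.019  0.024 -0.004  0.038] mean 0.006 e6 [ 0.151 -0.121 -0.132 -0.014  0.025] F [ 1.2 -4.5  3. ] q6 0.250
```

Emit:
play_rows:
  motion:
    - [1, [0.0002, -0.0005, 0], 0.03]
    - [1, [0.0004, -0.001, 0], 0.06]

```text
time: 5.75
tool_pos: [0.5951, -0.1889, 0.0818]
tool_rot: [0.674, 0.214, 0.674, -0.214]
contact_force: [0.6, -1.5, 4.9]
gripper_width: 0.3
```

```bash
python3 a.py 4
```

```text
t 5.95 p [ 0.5951 -0.1888  0.0818] jaw -0.6157 Mz [-0.087 -0.001  0.038  0.099  0.092] mean 0.028 e6 [ 0.194 -0.097 -0.078  0.018  0.04 ] F [ 0.7 -2.1  5. ] q6 0.189
```

Emit:
play_rows:
  motion:
    - [1, [0.0, 0, 0], 0.03]
    - [1, [0.0001, -0.0002, 0], 0.06]

```text
time: 6.15
tool_pos: [0.5952, -0.1889, 0.0818]
tool_rot: [0.681, 0.194, 0.68, -0.193]
contact_force: [0.0, -2.2, 5.1]
gripper_width: 0.3
```

```bash
python3 a.py 4
```

```text
t 6.35 p [ 0.5952 -0.1889  0.0818] jaw -0.5548 Mz [-0.065  0.046 -0.01   0.014  0.05 ] mean 0.007 e6 [ 0.196 -0.11  -0.06   0.026  0.042] F [ 0.7 -1.8  5.3] q6 0.128
```

Emit:
play_rows:
  motion:
    - [1, [0.0, 0, 0], 0.03]
    - [1, [0.0002, -0.0003, 0], 0.06]

```text
time: 6.55
tool_pos: [0.5953, -0.189, 0.0818]
tool_rot: [0.686, 0.173, 0.685, -0.173]
contact_force: [0.1, -0.6, 5.9]
gripper_width: 0.299
```

```bash
python3 a.py 4
```

```text
t 6.75 p [ 0.5953 -0.1891  0.0818] jaw -0.4948 Mz [-0.049 -0.077  0.033  0.063  0.073] mean 0.009 e6 [ 0.194 -0.11  -0.059  0.028  0.044] F [ 0.5 -0.7  5.6] q6 0.068
```

Emit:
play_rows:
  motion:
    - [1, [0.0, 0, 0], 0.03]
    - [1, [0.0, 0, 0], 0.06]

```text
time: 6.95
tool_pos: [0.5955, -0.1891, 0.0818]
tool_rot: [0.691, 0.152, 0.69, -0.152]
contact_force: [1.8, -0.8, 4.7]
gripper_width: 0.301
```

```bash
python3 a.py 4
```

```text
t 7.15 p [ 0.5955 -0.1891  0.0818] jaw -0.4348 Mz [0.006 0.019 0.019 0.013 0.037] mean 0.019 e6 [ 0.187 -0.111 -0.059  0.026  0.042] F [ 1.3 -1.3  4.9] q6 0.008
```

Emit:
play_rows:
  motion:
    - [1, [0.0002, 0, 0], 0.03]
    - [1, [0.0003, -0.0002, 0], 0.06]

```text
time: 7.35
tool_pos: [0.5956, -0.1892, 0.0818]
tool_rot: [0.695, 0.132, 0.695, -0.131]
contact_force: [-0.3, -0.6, 4.9]
gripper_width: 0.299
```

```bash
python3 a.py 4
```

```text
t 7.55 p [ 0.5956 -0.1892  0.0818] jaw -0.3748 Mz [-0.034  0.032  0.004  0.042  0.052] mean 0.019 e6 [ 0.193 -0.109 -0.058  0.028  0.044] F [ 0.2 -0.9  5.6] q6 -0.052
```

Emit:
play_rows:
  motion:
    - [1, [0.0, 0, 0], 0.03]
    - [1, [0.0, 0, 0], 0.06]

```text
time: 7.75
tool_pos: [0.5958, -0.1892, 0.0818]
tool_rot: [0.699, 0.111, 0.698, -0.11]
contact_force: [1.3, -1.5, 4.4]
gripper_width: 0.298
```

```bash
python3 a.py 4
```

```text
t 7.95 p [ 0.5958 -0.1892  0.0818] jaw -0.3148 Mz [-0.059  0.005  0.022  0.016  0.063] mean 0.009 e6 [ 0.187 -0.11  -0.058  0.027  0.043] F [ 1.  -1.2  5.2] q6 -0.113
```

Emit:
play_rows:
  motion:
    - [1, [0.0002, 0, 0], 0.03]
    - [1, [0.0003, -0.0002, 0], 0.06]

```text
time: 8.15
tool_pos: [0.5959, -0.1893, 0.0818]
tool_rot: [0.702, 0.09, 0.701, -0.089]
contact_force: [0.5, -0.5, 6.1]
gripper_width: 0.305
```

```bash
python3 a.py 4
```

```text
t 8.35 p [ 0.5959 -0.1893  0.0818] jaw -0.2548 Mz [-0.117 -0.01   0.067  0.072  0.103] mean 0.023 e6 [ 0.193 -0.109 -0.058  0.029  0.045] F [ 0.6 -0.6  5.8] q6 -0.173
```

Emit:
play_rows:
  motion:
    - [1, [0.0, 0, 0], 0.03]
    - [1, [0.0001, 0, 0], 0.06]

```text
time: 8.55
tool_pos: [0.5961, -0.1893, 0.0818]
tool_rot: [0.704, 0.069, 0.703, -0.068]
contact_force: [1.3, -1.2, 5.5]
gripper_width: 0.3
```

```bash
python3 a.py 4
```

```text
t 8.75 p [ 0.5961 -0.1893  0.0818] jaw -0.1948 Mz [-0.017  0.006  0.031  0.021  0.032] mean 0.015 e6 [ 0.189 -0.109 -0.056  0.028  0.044] F [ 1.1 -0.9  5.4] q6 -0.233
```

Emit:
play_rows:
  motion:
    - [1, [0.0002, 0, 0], 0.03]
    - [1, [0.0003, -0.0001, 0], 0.06]

```text
time: 8.95
tool_pos: [0.5963, -0.1894, 0.0818]
tool_rot: [0.706, 0.048, 0.705, -0.047]
contact_force: [0.9, 0.0, 6.2]
gripper_width: 0.301
```

```bash
python3 a.py 4
```

```text
t 9.15 p [ 0.5962 -0.1894  0.0818] jaw -0.1347 Mz [-0.039  0.006  0.082  0.044  0.052] mean 0.029 e6 [ 0.193 -0.107 -0.056  0.03   0.046] F [ 0.2 -0.5  6. ] q6 -0.292
```

Emit:
play_rows:
  motion:
    - [1, [0.0, 0, 0], 0.03]
    - [1, [0.0001, 0, 0], 0.06]

```text
time: 9.35
tool_pos: [0.5964, -0.1894, 0.0818]
tool_rot: [0.707, 0.026, 0.706, -0.026]
contact_force: [0.8, -0.7, 6.0]
gripper_width: 0.297
```

```bash
python3 a.py 4
```

```text
t 9.55 p [ 0.5964 -0.1894  0.0818] jaw -0.0748 Mz [-0.068 -0.008  0.     0.08   0.03 ] mean 0.007 e6 [ 0.19  -0.107 -0.055  0.029  0.045] F [ 0.3 -0.2  5.8] q6 -0.352
```

Emit:
play_rows:
  motion:
    - [1, [0.0, 0, 0], 0.03]
    - [1, [0.0001, 0, 0], 0.06]

```text
time: 9.75
tool_pos: [0.5966, -0.1894, 0.0818]
tool_rot: [0.707, 0.005, 0.707, -0.005]
contact_force: [0.5, -0.6, 5.7]
gripper_width: 0.301
```

```bash
python3 a.py 4
```

```text
t 9.95 p [ 0.5966 -0.1894  0.0818] jaw -0.0148 Mz [-0.059 -0.073  0.003  0.031  0.025] mean -0.014 e6 [ 0.189 -0.108 -0.056  0.029  0.045] F [ 0.6 -0.9  6. ] q6 -0.412
```

Emit:
play_rows:
  motion:
    - [1, [0.0001, 0, 0], 0.03]
    - [1, [0.0003, -0.0001, 0], 0.06]

```text
time: 10.15
tool_pos: [0.5967, -0.1894, 0.0818]
tool_rot: [0.707, -0.016, 0.707, 0.017]
contact_force: [0.1, 0.3, 6.0]
gripper_width: 0.303
```

```bash
python3 a.py 4
python3 - <<'E'
from h import *
im,d=save("top","top3")
t=cv2.imread("pics/top3.png")
cv2.imwrite("pics/crop4.png",cv2.resize(t[202:272,285:365],None,fx=8,fy=8,interpolation=cv2.INTER_CUBIC))
print([(np.round(r["at"],4).tolist(),round(r["score"],2)) for r in nets.landmark_of("top","coarse_mark")[:2]])
E
```

```text
t 10.35 p [ 0.5967 -0.1894  0.0818] jaw 0.0453 Mz [-0.129 -0.03   0.078 -0.007  0.061] mean -0.006 e6 [ 0.192 -0.106 -0.055  0.03   0.046] F [0.3 0.1 6.2] q6 -0.472
[]
```

View pics/crop4.png

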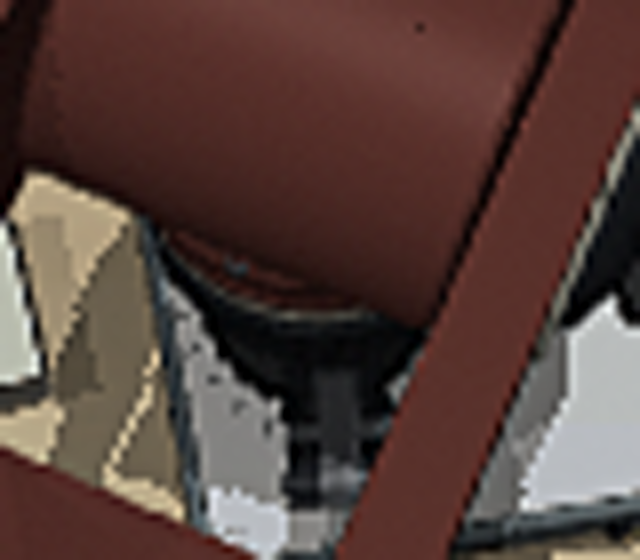

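Emit:
play_rows:
  motion:
    - [1, [0.0, 0, 0], 0.03]
    - [1, [0.0002, 0, 0], 0.06]

```text
time: 10.65
tool_pos: [0.5969, -0.1894, 0.0818]
tool_rot: [0.706, -0.037, 0.706, 0.038]
contact_force: [-0.1, -0.5, 7.2]
gripper_width: 0.298
```

```bash
python3 a.py 4
python3 - <<'E'
from h import *
im,d=save("scene","scene3")
t=cv2.imread("pics/scene3.png")
cv2.imwrite("pics/crop5.png",cv2.resize(t[190:280,260:380],None,fx=6,fy=6,interpolation=cv2.INTER_CUBIC))
E
```

```text
t 10.85 p [ 0.5969 -0.1894  0.0818] jaw 0.1053 Mz [-0.025  0.041  0.039 -0.006  0.04 ] mean 0.018 e6 [ 0.191 -0.105 -0.054  0.031  0.047] F [ 0.2 -0.3  6.7] q6 -0.532
```

View pics/crop5.png

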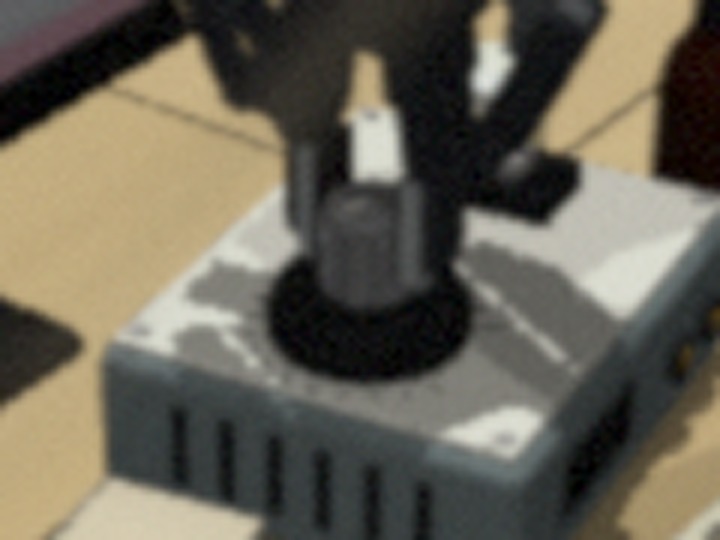

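Emit:
play_rows:
  motion:
    - [1, [0.0, 0, 0], 0.03]
    - [1, [0.0001, 0, 0], 0.06]

```text
time: 11.1
tool_pos: [0.597, -0.1894, 0.0818]
tool_rot: [0.705, -0.058, 0.704, 0.059]
contact_force: [0.4, 0.4, 5.8]
gripper_width: 0.301
```

```bash
python3 a.py 4
```

```text
t 11.30 p [ 0.597  -0.1893  0.0818] jaw 0.1652 Mz [-0.103 -0.034  0.003 -0.013 -0.05 ] mean -0.039 e6 [ 0.161 -0.135 -0.083  0.004  0.02 ] F [ 0.5 -0.4  6.3] q6 -0.592
```

Emit:
play_rows:
  motion:
    - [1, [0.0, 0, 0], 0.015]
    - [1, [0.0, 0, 0], 0.03]

```text
time: 11.5
tool_pos: [0.5971, -0.1893, 0.0818]
tool_rot: [0.704, -0.069, 0.703, 0.069]
contact_force: [0.8, -0.4, 5.7]
gripper_width: 0.302
```

```bash
python3 a.py 5
```

```text
t 11.75 p [ 0.5971 -0.1893  0.0818] jaw 0.1950 Mz [-0.086 -0.071 -0.02  -0.096 -0.045 -0.056] mean -0.062 e6 [ 0.019 -0.125 -0.099 -0.052 -0.043 -0.043] F [ 0.4 -0.1  5.7] q6 -0.622
```

Emit:
play_rows:
  motion:
    - [1, [0.0, 0, 0], 0.008]
    - [1, [0.0, 0, 0], 0.015]
    - [1, [0.0, 0, 0], 0.02]
    - [1, [0, 0, 0], 0.025]
    - [1, [0, 0, 0], 0.027]

```text
time: 12.25
tool_pos: [0.5972, -0.1893, 0.0818]
tool_rot: [0.703, -0.078, 0.702, 0.079]
contact_force: [0.8, -0.7, 6.8]
gripper_width: 0.302
```

```bash
python3 a.py 5
```

```text
t 12.50 p [ 0.5972 -0.1893  0.0818] jaw 0.2218 Mz [-0.17  -0.052 -0.086 -0.121 -0.079 -0.113] mean -0.104 e6 [-0.116 -0.122 -0.114 -0.108 -0.107 -0.107] F [ 0.7 -0.5  5.9] q6 -0.649
```

Emit:
play_rows:
  motion:
    - [1, [0.0, 0, 0], 0.006]
    - [1, [0.0, 0, 0], 0.012]
    - [1, [0.0, 0, 0], 0.018]
    - [1, [0, 0, 0], 0.023]
    - [1, [0, 0, 0], 0.027]

```text
time: 13.0
tool_pos: [0.5973, -0.1893, 0.0818]
tool_rot: [0.702, -0.087, 0.701, 0.088]
contact_force: [2.2, -0.1, 5.0]
gripper_width: 0.302
```

```bash
python3 a.py 5
```

```text
t 13.25 p [ 0.5973 -0.1893  0.0818] jaw 0.2487 Mz [-0.139 -0.047 -0.15  -0.087 -0.123 -0.112] mean -0.109 e6 [-0.117 -0.148 -0.139 -0.127 -0.124 -0.124] F [ 1.4 -0.3  5.5] q6 -0.676
```

Emit:
play_rows:
  motion:
    - [1, [0.0, 0, 0], 0.001]
    - [1, [0.0, 0, 0], 0.002]
    - [1, [0.0, 0, 0], 0.003]
    - [1, [0, 0, 0], 0.004]
    - [1, [0, 0, 0], 0.004]

```text
time: 13.75
tool_pos: [0.5973, -0.1893, 0.0818]
tool_rot: [0.702, -0.089, 0.701, 0.089]
contact_force: [0.9, -1.3, 5.4]
gripper_width: 0.298
```

```bash
python3 a.py 5
```

```text
t 14.00 p [ 0.5973 -0.1893  0.0818] jaw 0.2527 Mz [-0.143 -0.122 -0.178 -0.157 -0.163 -0.13 ] mean -0.149 e6 [-0.141 -0.138 -0.138 -0.138 -0.138 -0.138] F [ 0.9 -0.8  5.6] q6 -0.680
```

Emit:
play_rows:
  motion:
    - [1, [0.0, 0, 0], 0.002]
    - [1, [0.0, 0, 0], 0.004]
    - [1, [0.0, 0, 0], 0.006]
    - [1, [0, 0, 0], 0.007]
    - [1, [0, 0, 0], 0.007]

```text
time: 14.5
tool_pos: [0.5973, -0.1893, 0.0818]
tool_rot: [0.702, -0.091, 0.701, 0.092]
contact_force: [1.7, -0.6, 5.9]
gripper_width: 0.297
```

```bash
python3 a.py 12
```

```text
t 15.10 p [ 0.5973 -0.1893  0.0818] jaw 0.2596 Mz [-0.135 -0.114 -0.1   -0.168 -0.143 -0.139 -0.11  -0.125 -0.202 -0.121
 -0.109 -0.158 -0.146] mean -0.136 e6 [-0.147 -0.144 -0.144 -0.144 -0.144 -0.144 -0.144 -0.144 -0.144 -0.144
 -0.144 -0.144 -0.144] F [ 1.3 -0.2  5.4] q6 -0.687
```

Emit:
play_rows:
  motion:
    - [1, [0.0, 0, 0], 0.002]
    - [1, [0.0, 0, 0], 0.004]
    - [1, [0.0, 0, 0], 0.006]
    - [1, [0, 0, 0], 0.008]
    - [1, [0, 0, 0], 0.01]

```text
time: 15.6
tool_pos: [0.5973, -0.1893, 0.0818]
tool_rot: [0.701, -0.095, 0.7, 0.095]
contact_force: [0.7, -0.9, 4.8]
gripper_width: 0.3
```

```bash
python3 a.py 14
```

```text
t 16.30 p [ 0.5973 -0.1893  0.0818] jaw 0.2696 Mz [-0.173 -0.168 -0.105 -0.179 -0.128 -0.192 -0.095 -0.171 -0.186 -0.144
 -0.213 -0.163 -0.118 -0.17  -0.174] mean -0.159 e6 [-0.147 -0.163 -0.156 -0.15  -0.15  -0.149 -0.149 -0.149 -0.149 -0.149
 -0.149 -0.149 -0.15  -0.149 -0.15 ] F [ 1.2 -0.2  5.5] q6 -0.697
```

Emit:
play_rows:
  motion:
    - [0.25, [0, 0, 0], 0]
    - [0.1, [0, 0, 0], 0]
    - [-0.1, [0, 0, 0], 0]
    - [-0.2, [0, 0, 0], 0]
    - [-0.2, [0, 0, 0], 0]

```text
time: 16.8
tool_pos: [0.5964, -0.1898, 0.0809]
tool_rot: [0.7, -0.095, 0.701, 0.095]
contact_force: [0.6, 0.2, 0.4]
gripper_width: 0.599
```

```bash
python3 a.py 0;python3 s.py
```

```text
t 16.80 p [ 0.5964 -0.1898  0.0809] jaw 0.2700 Mz [-0.049] mean -0.049 e6 [-0.] F [0.6 0.2 0.4] q6 -0.697
t 16.80 p [ 0.5964 -0.1898  0.0809] jawang 0.2700 F [0.64 0.23 0.45] M [ 0.015 -0.003 -0.049] g 0.599 q [-0.427  0.189  1.727  0.     1.227 -0.697]
```

Emit:
play_rows:
  motion:
    - [-0.2, [0, 0, 0.01], 0]
    - [-0.2, [0, 0, 0.03], 0]
    - [-0.2, [0, 0, 0.06], 0]
    - [-0.2, [0, 0, 0.09], 0]
    - [0, [0, 0, 0.11], 0]

```text
time: 17.3
tool_pos: [0.5977, -0.1904, 0.1951]
tool_rot: [0.702, -0.096, 0.699, 0.094]
contact_force: [0.5, -0.4, 0.5]
gripper_width: 0.502
```

Emit:
play_rows:
  motion:
    - [0.3, [-0.015, -0.03, 0], -0.04]
    - [0.6, [-0.03, -0.06, 0], -0.08]
    - [1, [-0.04, -0.08, 0], -0.12]
    - [1, [-0.048, -0.098, 0], -0.13]
    - [1, [-0.048, -0.098, 0], -0.13]

```text
time: 17.8
tool_pos: [0.548, -0.29, 0.1923]
tool_rot: [0.706, -0.049, 0.705, 0.048]
contact_force: [0.3, 0.8, 0.3]
gripper_width: 0.004
```

```bash
python3 s.py
python3 - <<'E'
from h import *
for n in ["scene","top"]:
    im,d=save(n,n+"5")
    print([(np.round(r["at"],4).tolist(),round(r["score"],2)) for r in nets.landmark_of(n,"coarse_mark")[:2]],[(np.round(r["at"],4).tolist(),round(r["score"],2)) for r in nets.landmark_of(n,"lever_tip")[:2]])
t=cv2.imread("pics/scene5.png")
cv2.imwrite("pics/crop6.png",cv2.resize(t[150:280,260:400],None,fx=4.5,fy=4.5,interpolation=cv2.INTER_CUBIC))
t=cv2.imread("pics/top5.png")
cv2.imwrite("pics/crop7.png",cv2.resize(t[185:285,260:400],None,fx=5,fy=5,interpolation=cv2.INTER_CUBIC))
E
```

```text
t 17.80 p [ 0.548  -0.29    0.1923] jawang 0.1370 F [0.27 0.8  0.29] M [ 0.012 -0.04   0.004] g 0.004 q [-6.070e-01  6.700e-02  1.664e+00 -1.000e-03  1.410e+00 -7.430e-01]
[([0.6231, -0.1939, 0.0763], 0.92)] [([0.5945, -0.2815, 0.1102], 0.42)]
[([0.6237, -0.1882, 0.0754], 0.73)] []
```

View pics/crop6.png

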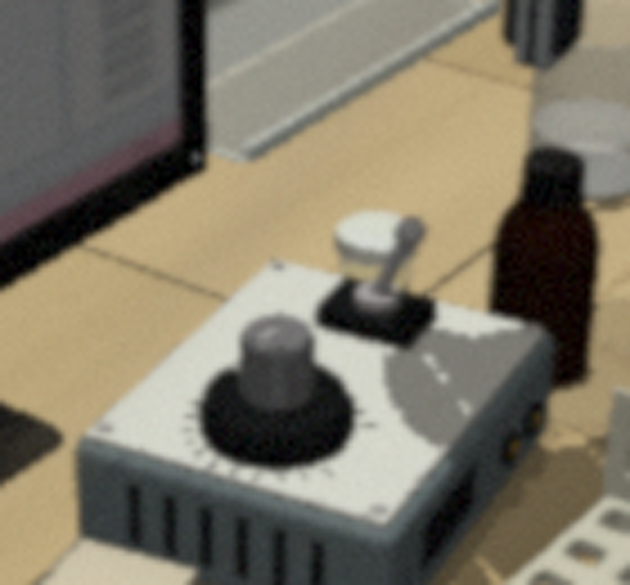

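View pics/crop7.png

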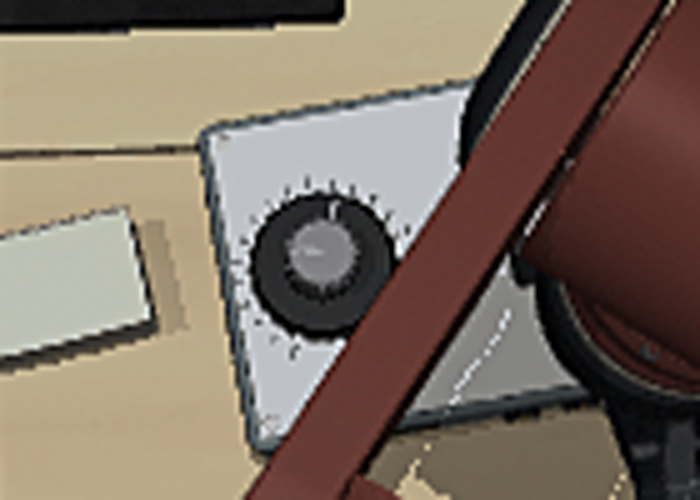

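Run:
```python
from h import *
a=cv2.imread("pics/top0.png");b=cv2.imread("pics/top5.png")
o=np.hstack([cv2.resize(i[212:262,298:350],None,fx=7,fy=7,interpolation=cv2.INTER_CUBIC) for i in (a,b)])
cv2.imwrite("pics/cmp.png",o)
A=a[222:236,318:336].astype(int).sum(2);B=b[222:236,318:336].astype(int).sum(2)
print(A[3:10,5:14]);print(B[3:10,5:14])
```

```text
[[100  93  74 244 342  86  54   0   0]
 [ 96  88  69 499 133  82  94 100  94]
 [ 85  82  51 467  63  87 100 103 100]
 [108 139  76 450  66  84  98 100 100]
 [385 293 269 324 128  92  90  95 100]
 [457 328 327 333 350 247 105 105  95]
 [330 378 313 320 333 373 241 219  67]]
[[121 114  93 298 413 106  72   0   0]
 [121 119  86 592 164 101 120 122 119]
 [125 103  74 556  83 107 122 124 125]
 [204 155  96 465  93 118 117 126 124]
 [335 419 329 282 216 196 108 124 128]
 [400 395 394 403 428 283  80 116 120]
 [387 386 387 390 395 432 321 130  96]]
```

View pics/cmp.png

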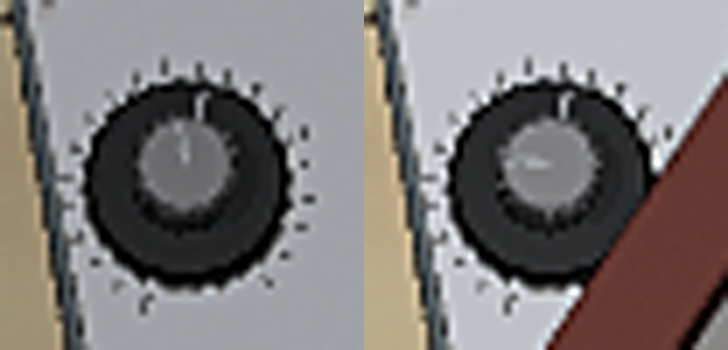

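Emit:
play_rows:
  motion:
    - [1, [0, 0.001, -0.025], 0]
    - [1, [0, 0.001, -0.05], 0]
    - [1, [0, 0.001, -0.075], 0]
    - [1, [0, 0.001, -0.09], 0]
    - [1, [0, 0.001, -0.094], 0]

```text
time: 18.6
tool_pos: [0.5477, -0.2857, 0.0949]
tool_rot: [0.704, -0.049, 0.706, 0.051]
contact_force: [-0.4, 0.8, -0.8]
gripper_width: -0.001
```

Emit:
play_rows:
  motion:
    - [1, [0, 0, 0], 0]
    - [1, [0, 0, 0], 0]
    - [1, [0, 0, 0], 0]

```text
time: 18.9
tool_pos: [0.5497, -0.2876, 0.0991]
tool_rot: [0.706, -0.05, 0.705, 0.049]
contact_force: [-0.3, -0.1, 0.1]
gripper_width: -0.003
```

```bash
python3 s.py
python3 - <<'E'
from h import *
im,d=save("scene","scene6")
t=cv2.imread("pics/scene6.png")
cv2.imwrite("pics/crop8.png",cv2.resize(t[150:280,260:400],None,fx=4.5,fy=4.5,interpolation=cv2.INTER_CUBIC))
E
```

```text
t 18.90 p [ 0.5497 -0.2876  0.0991] jawang 0.1401 F [-0.31 -0.06  0.13] M [-0.028  0.024 -0.006] g -0.003 q [-0.602  0.154  1.734  0.     1.251 -0.742]
```

View pics/crop8.png

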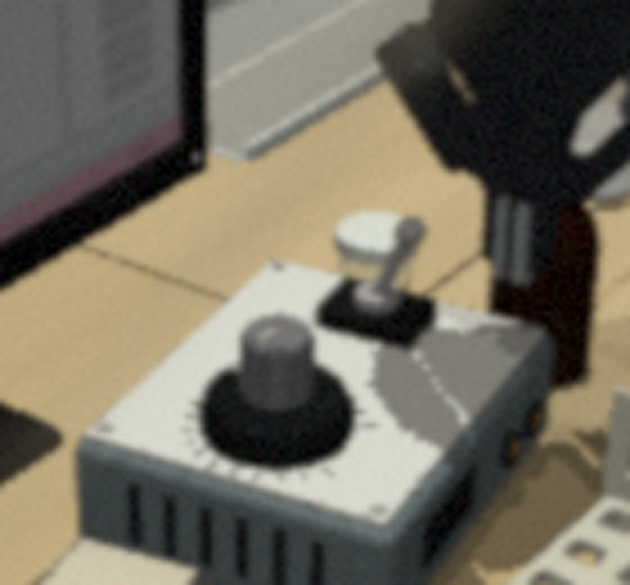

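Emit:
play_rows:
  motion:
    - [1, [0.008, 0.001, -0.001], 0]
    - [1, [0.016, 0.002, -0.001], 0]
    - [1, [0.023, 0.003, -0.001], 0]
    - [1, [0.03, 0.004, -0.001], 0]
    - [1, [0.035, 0.005, -0.001], 0]

```text
time: 19.45
tool_pos: [0.5841, -0.2821, 0.0966]
tool_rot: [0.705, -0.05, 0.706, 0.049]
contact_force: [-2.6, -0.4, 2.0]
gripper_width: 0.001
```

Emit:
play_rows:
  motion:
    - [1, [0.003, 0.0005, 0], 0]
    - [1, [0.006, 0.001, 0], 0]
    - [1, [0.008, 0.001, 0], 0]
    - [1, [0.01, 0.0015, 0], 0]
    - [1, [0.01, 0.0015, 0], 0]

```text
time: 19.95
tool_pos: [0.5939, -0.2805, 0.0962]
tool_rot: [0.706, -0.049, 0.705, 0.049]
contact_force: [-0.5, -0.3, 0.8]
gripper_width: -0.004
```

```bash
python3 s.py
python3 - <<'E'
from h import *
im,d=save("scene","scene7")
t=cv2.imread("pics/scene7.png")
cv2.imwrite("pics/crop9.png",cv2.resize(t[150:280,260:400],None,fx=4.5,fy=4.5,interpolation=cv2.INTER_CUBIC))
E
```

```text
t 19.95 p [ 0.5939 -0.2805  0.0962] jawang 0.1399 F [-0.51 -0.35  0.76] M [0.004 0.122 0.011] g -0.004 q [-0.554  0.238  1.642  0.     1.261 -0.694]
```

View pics/crop9.png

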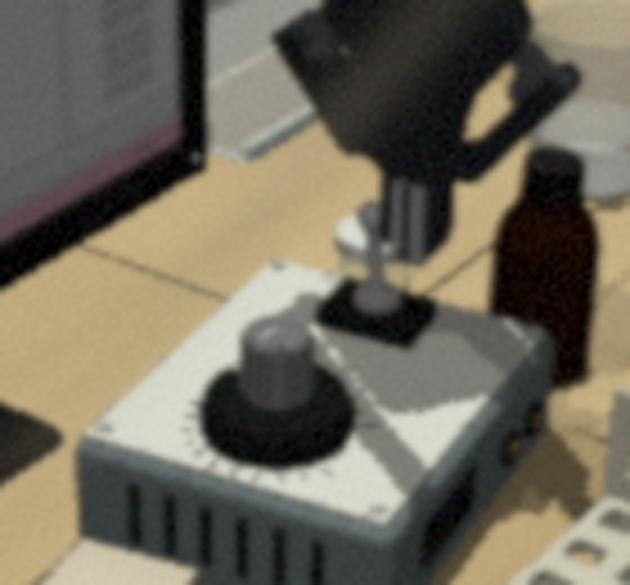

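Lever is about upright with the finger behind it, so I keep pushing.

Emit:
play_rows:
  motion:
    - [1, [0.003, 0.0005, 0], 0]
    - [1, [0.006, 0.001, 0], 0]
    - [1, [0.008, 0.001, 0], 0]
    - [1, [0.01, 0.0015, 0], 0]
    - [1, [0.01, 0.0015, 0], 0]

```text
time: 20.5
tool_pos: [0.6037, -0.2788, 0.0958]
tool_rot: [0.705, -0.049, 0.706, 0.05]
contact_force: [-0.9, -1.4, -0.4]
gripper_width: -0.001
```

```bash
python3 s.py
python3 - <<'E'
from h import *
im,d=save("scene","scene8")
t=cv2.imread("pics/scene8.png")
cv2.imwrite("pics/crop10.png",cv2.resize(t[150:280,260:400],None,fx=4.5,fy=4.5,interpolation=cv2.INTER_CUBIC))
E
```

```text
t 20.50 p [ 0.6037 -0.2788  0.0958] jawang 0.1401 F [-0.92 -1.36 -0.43] M [-0.06   0.174  0.01 ] g -0.001 q [-0.544  0.257  1.62   0.     1.265 -0.685]
```

View pics/crop10.png

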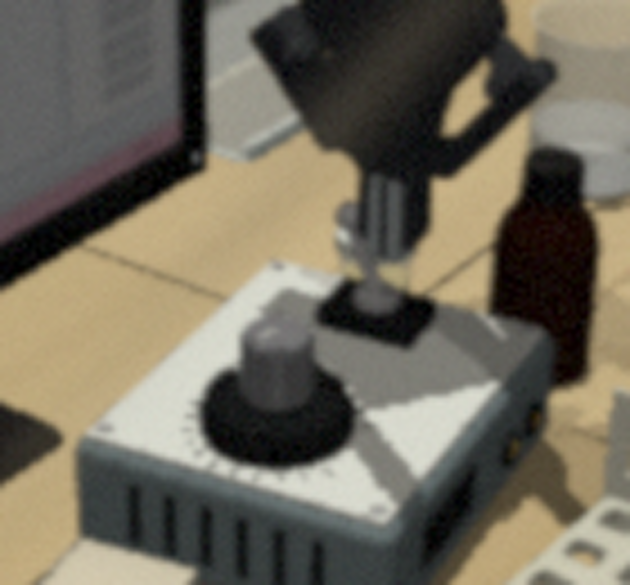

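Emit:
play_rows:
  motion:
    - [1, [0.001, 0, 0], 0]
    - [1, [0.002, 0.0003, 0], 0]
    - [1, [0.003, 0.0005, 0], 0]
    - [1, [0.004, 0.0006, 0], 0]
    - [1, [0.004, 0.0006, 0], 0]

```text
time: 21.05
tool_pos: [0.6079, -0.2783, 0.0964]
tool_rot: [0.705, -0.049, 0.705, 0.049]
contact_force: [-1.5, 0.2, -0.8]
gripper_width: -0.001
```

Emit:
play_rows:
  motion:
    - [1, [0.001, 0, 0], 0]
    - [1, [0.002, 0.0003, 0], 0]
    - [1, [0.003, 0.0005, 0], 0]
    - [1, [0.003, 0.0005, 0], 0]

```text
time: 21.45
tool_pos: [0.6088, -0.2782, 0.096]
tool_rot: [0.704, -0.049, 0.707, 0.05]
contact_force: [-8.9, -0.5, 1.4]
gripper_width: 0.003
```

```bash
python3 s.py
```

```text
t 21.45 p [ 0.6088 -0.2782  0.096 ] jawang 0.1400 F [-8.87 -0.51  1.38] M [-0.117  1.479  0.031] g 0.003 q [-0.539  0.269  1.606 -0.003  1.272 -0.678]
```

Emit:
play_rows:
  motion:
    - [1, [0.0005, 0, 0], 0]
    - [1, [0.001, 0, 0], 0]
    - [1, [0.001, 0, 0], 0]

```text
time: 21.75
tool_pos: [0.609, -0.2782, 0.0959]
tool_rot: [0.703, -0.049, 0.708, 0.05]
contact_force: [-12.4, -1.0, 3.1]
gripper_width: 0.002
```

```bash
python3 s.py
```

```text
t 21.75 p [ 0.609  -0.2782  0.0959] jawang 0.1400 F [-12.37  -1.02   3.12] M [-0.053  1.911 -0.055] g 0.002 q [-0.538  0.27   1.604 -0.004  1.274 -0.677]
```

Emit:
play_rows:
  motion:
    - [1, [-0.003, 0, 0], 0]
    - [1, [-0.01, -0.001, 0], 0]
    - [1, [-0.025, -0.003, 0.002], 0]
    - [1, [-0.045, -0.006, 0.01], 0]
    - [1, [-0.06, -0.008, 0.03], 0]

```text
time: 22.25
tool_pos: [0.5502, -0.2852, 0.1248]
tool_rot: [0.705, -0.049, 0.706, 0.05]
contact_force: [-0.2, 0.6, 0.1]
gripper_width: 0.002
```

Emit:
play_rows:
  motion:
    - [1, [0, 0, 0.03], 0]
    - [0.5, [-0.01, -0.01, 0.07], 0]
    - [0, [-0.04, -0.03, 0.1], 0]
    - [-0.5, [-0.08, -0.06, 0.11], 0]
    - [-1, [-0.12, -0.1, 0.11], 0]

```text
time: 22.75
tool_pos: [0.4376, -0.382, 0.2407]
tool_rot: [0.707, -0.052, 0.703, 0.048]
contact_force: [-0.2, 0.0, -0.1]
gripper_width: 0.681
```

Emit:
play_rows:
  motion:
    - [-1, [-0.03, -0.04, 0], 0]
    - [-1, [-0.06, -0.08, 0], 0]
    - [-1, [-0.09, -0.12, 0], 0]
    - [-1, [-0.11, -0.15, 0], 0]
    - [-1, [-0.12, -0.17, 0], 0]

```text
time: 23.25
tool_pos: [0.3155, -0.5529, 0.237]
tool_rot: [0.706, -0.049, 0.705, 0.048]
contact_force: [0.8, -0.1, 0.0]
gripper_width: 1.0
```

Emit:
play_rows:
  motion:
    - [-1, [0, 0, 0], 0]
    - [-1, [0, 0, 0], 0]
    - [-1, [0, 0, 0], 0]

```text
time: 23.55
tool_pos: [0.3183, -0.5496, 0.2363]
tool_rot: [0.706, -0.05, 0.705, 0.05]
contact_force: [0.4, 0.6, 0.4]
gripper_width: 0.997
```

```bash
python3 s.py
python3 - <<'E'
from h import *
for n in ["scene","top"]:
    im,d=save(n,n+"9")
    for k in ["lever_tip","coarse_mark"]+(["cup","stain","carton"] if n=="top" else []): print(k,[(np.round(r["at"],4).tolist(),round(r["score"],2)) for r in nets.landmark_of(n,k)[:1]])
t=cv2.imread("pics/scene9.png")
cv2.imwrite("pics/crop11.png",cv2.resize(t[150:280,260:400],None,fx=4.5,fy=4.5,interpolation=cv2.INTER_CUBIC))
a=cv2.imread("pics/top0.png");b=cv2.imread("pics/top9.png")
cv2.imwrite("pics/cmp2.png",np.vstack([cv2.resize(i[190:285,245:440],None,fx=3,fy=3,interpolation=cv2.INTER_CUBIC) for i in (a,b)]))
for i in (a,b): print(i[225:232,323:332].astype(int).sum(2))
E
```

```text
t 23.55 p [ 0.3183 -0.5496  0.2363] jawang 0.1418 F [0.37 0.55 0.44] M [0.017 0.016 0.005] g 0.997 q [-1.163e+00  7.300e-02  1.583e+00  1.000e-03  1.485e+00 -1.305e+00]
lever_tip [([0.6251, -0.2713, 0.1086], 0.39)]
coarse_mark [([0.625, -0.1932, 0.0754], 0.57)]
lever_tip [([0.6287, -0.2732, 0.1096], 0.5)]
coarse_mark [([0.626, -0.1902, 0.0744], 0.75)]
cup [([0.67, -0.3648, 0.0003], 0.65)]
stain [([0.5887, -0.3769, 0.0005], 0.56)]
carton [([0.6018, -0.0656, -0.0033], 0.94)]
[[100  93  74 244 342  86  54   0   0]
 [ 96  88  69 499 133  82  94 100  94]
 [ 85  82  51 467  63  87 100 103 100]
 [108 139  76 450  66  84  98 100 100]
 [385 293 269 324 128  92  90  95 100]
 [457 328 327 333 350 247 105 105  95]
 [330 378 313 320 333 373 241 219  67]]
[[ 97  97  71 242 345  85  59   0   0]
 [ 98  92  61 499 133  85  98  95  93]
 [ 94  82  55 466  65  89  98  99 103]
 [173 129  77 391  73  89 100  96 106]
 [278 350 274 240 177 160  87 102 103]
 [333 334 333 335 357 236  64  93  96]
 [322 321 323 324 332 362 266 109  72]]
```

View pics/crop11.png

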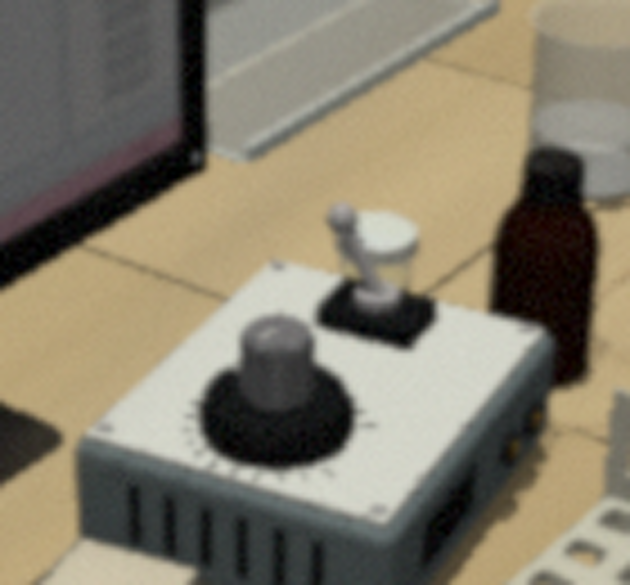

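View pics/cmp2.png

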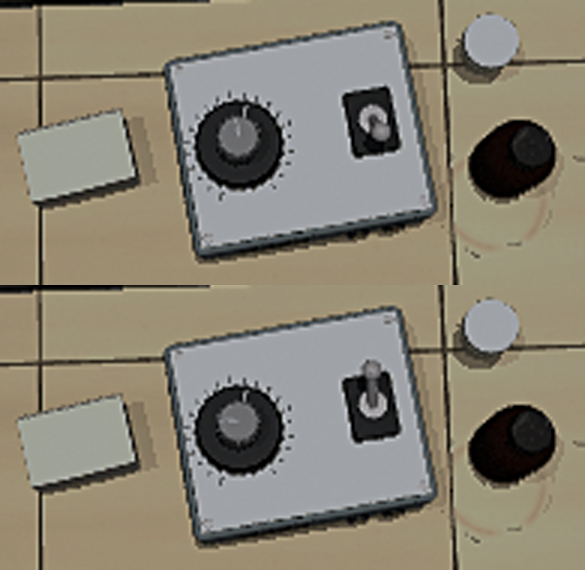

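```bash
python3 -c "
from plant import workorder
print(workorder.job_done())"
```

```text
the job is handed in; nothing more can be done
None
```

The job is done and handed in at about 24 s, with everything released and the arm clear of the box.

- **Inner knob:** I turned it anticlockwise in small steps until I felt the stop, after about 1.26 rad. I then eased the hand moment up and held it for over half a second before letting go. The wrist sensor averaged 0.14–0.16 N m and the last joint's torque read 0.14–0.15 N m. Both are inside the 0.13–0.2 N m band but nearer its lower end, and single wrist readings were noisy, about ±0.04 N m.
- **Outer knob:** Its white mark lies on the same pixels before and after, so it did not turn.
- **Lever:** I pushed it with shut fingers until the force rose to about 12 N at its end stop. The last pictures show the ball about 35 mm farther over, leaning to the far side.
- **Cup, bottle and carton:** The before and after pictures from above look the same. The network's positions differ by up to 5 mm (the carton), which is close to its 4 mm accuracy, and the pictures show no such shift.

I could not see the knob's pressure on the stop after release. That rests on what I felt before letting go and on how the stop is described. In the last view from above, the knob's white line points roughly to the left.

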